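# Clamp a Petri dish in the disc dispenser and give it a two-stop stroke

### The job

Close the disc dispenser's jaw gently until it holds the small dish against the two posts, and lock it there by dropping the stay bar's middle hole fully over the peg. Then press the plunger down to its first stop and pause there for about a second (discs drop), press on through to the second, stiffer stop and stay there a moment (discs are tamped), and let the plunger come all the way up again; do not force it, and leave the other things on the bench where they are.

Things in the scene. Friction and masses are not known exactly. Their poses are not given: they have to be found in the camera images.
- dispenser: Disc dispenser, bolted down: white plate 200 x 320 x 12 mm, grey column at its +x side carrying a round white head (80 mm across, 57 to 95 mm above the table; only the plunger stands higher than 100 mm). Origin: on the table below the centre of the dish's place. z up; +y runs from the dish's place along the stay bar to its knob. Plate: y -85 to +235 mm, x -100 to +100 mm.
- dish_seat (a point): Centre of the dish's place, on the plate's top (12 mm above the table), under the head: a dish that touches both locating posts (10 mm steel posts on the -y side, 20 mm tall) is centred here.
- dish: Small glass dish with cream filling, 60 mm across, 14 mm tall, loose on the plate between posts and jaw, at first a few mm off its place towards the jaw. Origin: centre of its underside. The closing jaw pushes it home; it need not be grasped. The jaw must not squeeze it with more than 40 N.
- jaw: Aluminium jaw, 48 mm wide, 18 mm tall, sliding on the plate along the dispenser's y only, with about 2.5 N of friction; it stays where it is left. Origin: middle of the foot of its face to the dish, 12 mm above the table; at dispenser y = +30 mm when closed on the seated dish (end of travel), up to +64 mm when open. It is pushed or pulled by the stay bar's knob.
- stay (a joint): Angle t of the stay bar, rad: 0 = level (lower limit), grows to 1.0 as its knob end is lifted. Steel bar 23 mm wide, 5 mm thick, 60 g, hinged on the jaw, running to +y; three 11 mm square holes, 30, 60 and 90 mm from the hinge. It falls by its own weight; at the start it lies tilted on the peg's top, the peg between two holes.
- stay_hinge (a point): Hinge of the stay bar on the jaw, axis along the dispenser's x: 25 mm in +y of the jaw's origin and 14.5 mm above it (26.5 mm above the table); at dispenser y = +55 mm when the jaw is closed.
- stay_knob (a point): Centre, half-way up the grip part, of the bar's upright black knob: 16 mm across, stands 40 mm up from the bar; 55 mm above the table with the bar level. At bar angle t it lies 110 cos t - 28.5 sin t mm in +y of the hinge and 110 sin t + 28.5 cos t mm above it. It can turn between the fingers as the bar tilts. Pushing it to -y closes the jaw.
- stay_hole (a point): Centre of the middle hole of the stay bar, 60 mm from the hinge, in the bar's mid plane. With the jaw closed on the seated dish and the bar level, the peg stands in the middle of it, 1.5 mm of play all round.
- peg_top (a point): Domed top of the fixed steel peg, 8 mm across; 33 mm above the table, about 4 mm above the top of the level bar. It stands at dispenser y = +115 mm, x = 0.
- plunger: Black round pad 36 mm across, 9 mm thick, on a rod out of the head's middle. Origin: centre of the pad's top, 140 mm above the table when up. Light spring (1 to 3 N) down to the first stop, 8 to 17 mm below, different each time: felt as a sudden rise of force. It yields again only above 10 to 12 N, then 6 mm on to the hard second stop, reached at 14 to 16 N. Never over 45 N.
- stop: Spring-loaded stop collar hidden in the head (28 mm disc, never seen). Still while the plunger is above or at the first stop; beyond it, pushed down with the plunger, 6 mm at the second stop; springs back. Origin: on its axis, 67 mm above the table at rest; this does not tell the height at which the plunger meets it.
- lid: Flat glass dish lid, 63 mm across, 8 mm tall, lying on the dispenser's plate in front (-x) of the jaw's track. Origin: centre of its underside. Leave alone.
- cartridge: White upright cylinder (spare cartridge), 16 mm across, 45 mm tall, standing on the plate behind (+x) the jaw's track. Origin: centre of its underside. Leave alone.
- dish_a: Bigger filled dish, 90 mm across, 16 mm tall, on the bench at the left. Origin: centre of its underside. Leave alone.
- dish_b: A second such bigger dish, on the bench at the left, further away. Origin: centre of its underside. Leave alone.
- dish_c: A third such bigger dish, on the bench at the right, near the robot. Origin: centre of its underside. Leave alone.
- slide_box: Cardboard box of slides, 85 x 60 x 35 mm, at the far left. Origin: centre of its underside. Leave alone.
- pen: Black and steel pen, 135 mm long, 9 mm thick, along its x, lying at the right. Origin: middle of its black part, underside. Leave alone.

How it is judged:
By the outcome, as a careful person would: the job done as asked, in the order asked, and still so for the second after the job is handed in, with the robot touching nothing.
It also fails if it takes over 51 s, if anything falls off the work surface, if the arm or the gripper's body presses on something with over 40 N, if the wrist force passes 120 N, or if a joint passes its speed limit or range.

### The arm

A 7-joint arm with a two-finger parallel gripper is mounted at the origin on the work surface. World frame = base frame: x ahead of the robot, y to its left, z up, the work surface at z = 0. Lengths are in m, angles in rad, forces in N, time in s.
With the tool pointing down it reaches from about 0.425 to 0.875 m from the base axis. Payload 4.7 kg.
Tool frame: the origin (TCP) lies midway between the tips of the shut fingers; the grasp point (between the pads) lies ctrl.grip_depth behind it (ctrl.grip_depth is the distance from the TCP to the grasp point, in m); z points along the fingers, x is the direction in which the jaws open and shut, and the axes are right-handed (so a half turn about z gives the same grasp; the last joint's range is limited). The gripper opens to 85 mm and grips with 20 to 120 N. Pads are 22 mm wide; open, the fingers measure 114 mm over their backs; the gripper's body (76 mm by 85 mm) begins 54 mm behind the grasp point. The pads swing forward as they close: fully open they stand 13 mm farther back than shut.
Start: joints at [-1.308, 0.321, -0.07, 1.45, 0.023, 1.371, -0.057], TCP at [0.16, 0.63, 0.231] pointing down, gripper open.
Joint ranges: [-2.86, 2.86], [-0.3, 2.09], [-1.38, 1.24], [0.06, 2.45], [-1.56, 4.7], [0.09, 2.05], [-2.69, 2.69]. Speed limits (rad/s): [2.57, 2.57, 3.14, 3.14, 3.14, 3.14, 3.14].

### API

Orientations are given as a 3x3 rotation matrix whose columns are the frame's x, y, z axes.
In Python, from station import ctrl gives the robot as it stands. The module is installed in compiled form; this text tells all that it offers.
- The arm moves only by the shell command python3 -m pendant 'ROWS'. ROWS is JSON, a list of rows, each a list of 7 numbers: the shift along the tool's x, y, z in m, then the turn, a rotation vector about the tool's x, y, z in degrees, then the opening in per cent of the stroke, from 0 (shut) to 100 (fully open). A call has 1 to 10 rows; each row shifts and turns the pose as measured when the row begins, along the tool's axes as they then stand; what a row does not reach is not made up. A row lasts 1/12 s, in which the tool goes at most 41.7 mm and 7.16 degrees, less where a joint would pass 70% of its speed; a pose out of reach is approached as far as the arm can. A call with a gripper value outside its range is refused whole. The fingers move at their own pace and stop on an object; the grip force is fixed at half the most. Time passes only in rows, so rows that do not move let the fingers close. It gives the time, the measured TCP pose, the force and the opening at its end, in the units of the state.
- ctrl.read_state(): the state, without advancing time (a new reading comes with each control period).
- ctrl.camera(name): name is "scene" or "top"; returns the picture (400x640x3 uint8, blue, green, red); there is no depth.
- ctrl.get_calibration(name): a dict with "fx", "fy", "cx", "cy" (pixels), "cam_to_world" (4x4, takes a point from camera to world coordinates). Camera axes: x right, y down, z forward; pixel columns grow to the right and rows downward; lengths in m; the calibration is good to about 2 mm. A picture is of the moment at which its call begins. get_calibration takes no time and is no camera call.
- ctrl.sign_off(): hands the job in, once; it reports no verdict.
Trained networks look in the newest picture that a camera, given by its name, has taken for a name from the list of things; names that differ only in an ending like _2 or _b are one class to them, and where a whole thing is asked for, a point or a joint stands for the part that bears it (a point fixed in the world has none). Each returns a list of dicts, best first, with "conf" (0 to 1); they miss things now and then, are a little off and sometimes report something else, mostly with a low value. They report only what shows in the picture. A call takes as long as a camera call.
- ctrl.look_for(camera, name): "centre" ([x, y, z] in m, in the coordinates of the camera as it stood for that picture, good to about 4 mm: the middle of the surface that is visible of it).
- ctrl.regions_of(camera, name): "region" (400x640 bool, what is visible of it).
The state is a dict: "time_s": time; "joint_positions": joint angles; "joint_velocities": joint speeds; "tau": joint torques, N m; "tool_pos": TCP position; "tool_rot": TCP orientation; "contact_force": force on the tool from outside, world axes, zero at the start; "ft_torque": the same for the moment, N m; "finger_gap": finger opening in m.
Only numpy, scipy, OpenCV 4.12 (cv2) and the standard library are available. Lean on these libraries where they do the work, as an engineer would, in place of code of your own. Each camera call takes 0.05 s, during which the arm holds its last target.

## Working session

There is one attempt and no reset: what is moved stays moved. The work goes in short steps, Python scripts to look and compute and a shell command to move; the robot and the scene stay as the last step left them, time stands still between calls to the robot, and variables do not carry over. Pictures are saved under pics/ and viewed, and the job is handed in when it is done.

```bash
mkdir -p pics; ls
cat > h.py <<'E'
import numpy as np, cv2
from station import ctrl
def snap(cam,name,crop=None,scale=1):
    im=ctrl.camera(cam)
    o=im
    if crop: x0,y0,x1,y1=crop; o=im[y0:y1,x0:x1]
    if scale!=1: o=cv2.resize(o,None,fx=scale,fy=scale,interpolation=cv2.INTER_CUBIC)
    cv2.imwrite('pics/'+name,o); return im
def w(cam,p):
    T=np.array(ctrl.get_calibration(cam)['cam_to_world']); return (T@np.append(p,1))[:3]
def proj(cam,P):
    c=ctrl.get_calibration(cam);T=np.linalg.inv(np.array(c['cam_to_world'])); q=(T@np.append(P,1))[:3]
    return np.array([c['fx']*q[0]/q[2]+c['cx'],c['fy']*q[1]/q[2]+c['cy']])
def ray(cam,u,v):
    c=ctrl.get_calibration(cam);T=np.array(c['cam_to_world'])
    d=T[:3,:3]@np.array([(u-c['cx'])/c['fx'],(v-c['cy'])/c['fy'],1]); return T[:3,3],d/np.linalg.norm(d)
def onz(cam,u,v,z):
    o,d=ray(cam,u,v); return o+d*(z-o[2])/d[2]
def tri(a,b):
    A=np.zeros((3,3));B=np.zeros(3)
    for o,d in (a,b):
        M=np.eye(3)-np.outer(d,d);A+=M;B+=M@o
    return np.linalg.solve(A,B)
E
python3 - <<'E'
from h import *
np.set_printoptions(precision=4,suppress=True)
s=ctrl.read_state();print(s['time_s'],s['tool_pos'],s['tool_rot'],s['contact_force'],s['finger_gap'],ctrl.grip_depth)
for c in('scene','top'):
    snap(c,c+'0.png')
    print(c,ctrl.get_calibration(c))
    for n in('stay_knob','plunger','peg_top','jaw','dish','dispenser','stay_hole'):
        r=ctrl.look_for(c,n)
        print(n,[(round(q['conf'],2),w(c,q['centre']),proj(c,w(c,q['centre']))) for q in r[:2]])
E
```

```text
pics
0.0 [0.16   0.6295 0.2302] [[ 0.2462  0.9692 -0.0004]
 [ 0.9692 -0.2462 -0.0019]
 [-0.0019  0.0001 -1.    ]] [-0.0779 -0.6474  1.0251] 0.08549827807783263 0.0187
scene {'fx': 365.56603041933806, 'fy': 365.56603041933806, 'cx': 325.18924570607516, 'cy': 202.9744855317495, 'cam_to_world': array([[-0.737 ,  0.467 , -0.4886,  0.9275],
       [ 0.6757,  0.526 , -0.5165,  0.4311],
       [ 0.0158, -0.7108, -0.7032,  0.738 ],
       [ 0.    ,  0.    ,  0.    ,  1.    ]])}
stay_knob [(0.61, array([0.5198, 0.0994, 0.0411]), array([352.9274, 258.3659]))]
plunger [(0.73, array([ 0.5098, -0.0381,  0.1409]), array([317.2981, 195.5897])), (0.58, array([0.5183, 0.1017, 0.0419]), array([354.1079, 258.4303]))]
peg_top []
jaw [(0.81, array([0.5222, 0.0767, 0.0415]), array([345.4215, 253.0934]))]
dish [(0.72, array([0.563 , 0.3867, 0.0037]), array([440.8618, 370.3175])), (0.69, array([0.4051, 0.3649, 0.0094]), array([475.054 , 311.9878]))]
dispenser [(0.86, array([0.535 , 0.0691, 0.0139]), array([338.8583, 261.027 ]))]
stay_hole [(0.72, array([0.5258, 0.1057, 0.0439]), array([353.1481, 260.6932]))
[... 304 characters left out ...]
}
stay_knob [(0.88, array([0.5186, 0.0911, 0.0404]), array([273.3537, 202.3815]))]
plunger [(0.72, array([ 0.5054, -0.038 ,  0.1428]), array([327.3018, 204.2785]))]
peg_top []
jaw [(0.79, array([0.5154, 0.0731, 0.0392]), array([280.7225, 203.7659])), (0.42, array([0.5848, 0.0431, 0.0613]), array([293.0424, 174.5246]))]
dish [(0.92, array([ 0.3654, -0.3315,  0.009 ]), array([443.3517, 266.7203])), (0.61, array([0.5678, 0.3906, 0.0053]), array([156.0982, 183.1341]))]
dispenser [(0.7, array([0.5138, 0.0418, 0.0091]), array([293.8753, 205.6993])), (0.21, array([0.6975, 0.34  , 0.0341]), array([175.0964, 130.3173]))]
stay_hole [(0.77, array([0.5173, 0.085 , 0.0363]), array([275.9598, 203.0643]))]
```

View pics/scene0.png

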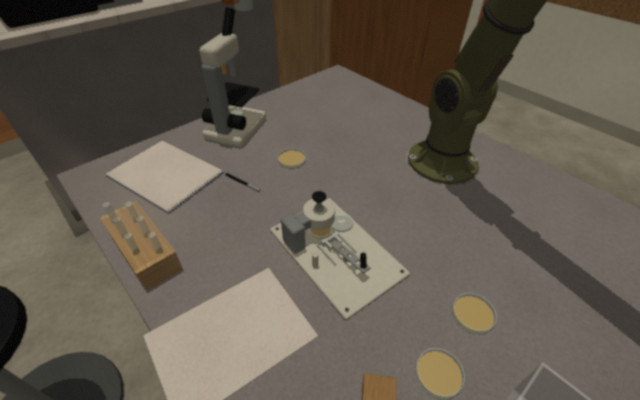

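View pics/top0.png

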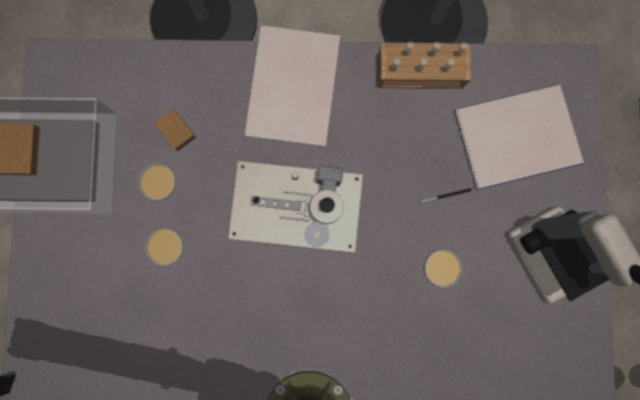

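Run:
```python
import cv2
a=cv2.imread('pics/scene0.png')[170:320,270:430];cv2.imwrite('pics/scene0z.png',cv2.resize(a,None,fx=4.5,fy=4,interpolation=cv2.INTER_CUBIC)[:600])
a=cv2.imread('pics/top0.png')[140:260,200:360];cv2.imwrite('pics/top0z.png',cv2.resize(a,None,fx=5,fy=5,interpolation=cv2.INTER_CUBIC))
```

```text
(no output)
```

View pics/scene0z.png

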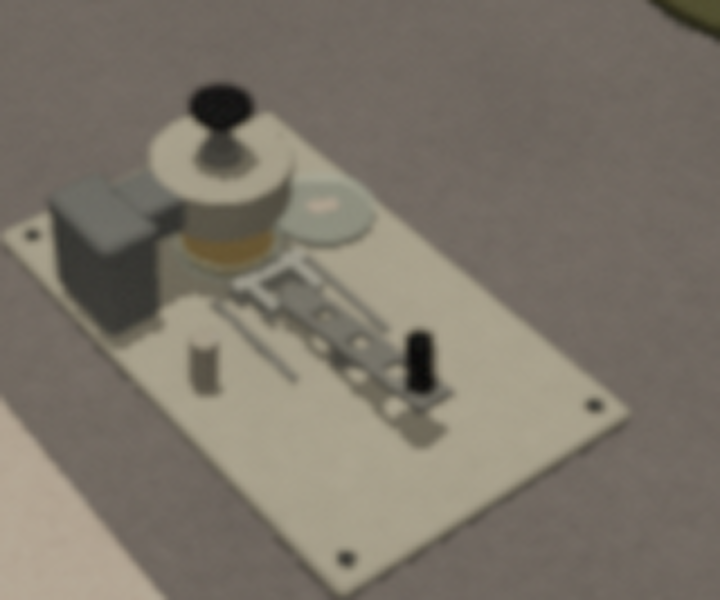

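View pics/top0z.png

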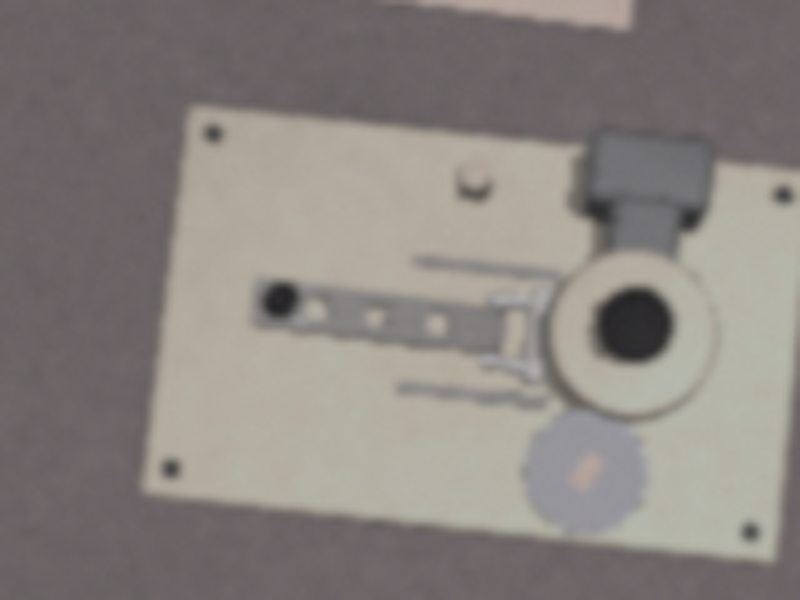

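The scene view shows the dispenser with its plunger at about (318,195) and the knob at about (362,260). The top view shows the knob top at (256,200), the plunger pad at (327,205), and the plate's four screws. Next I'll work out the dispenser frame from the plate and check the heights by triangulating from both views.

Run:
```python
from h import *
np.set_printoptions(precision=4,suppress=True)
ctrl.camera('top');ctrl.camera('scene')
T={}
for c in('top','scene'):
    for n in('dispenser','plunger','stay_knob'):
        r=ctrl.regions_of(c,n)
        if not r: print(c,n,'none');continue
        m=r[0]['region'].astype(np.uint8); ys,xs=np.nonzero(m)
        print(c,n,round(r[0]['conf'],2),m.sum(),xs.mean(),ys.mean(),xs.min(),xs.max(),ys.min(),ys.max())
# dark blobs
for c,nm,bx in(('top','top0.png',(200,140,360,260)),('scene','scene0.png',(270,180,420,320))):
    im=cv2.imread('pics/'+nm);g=cv2.cvtColor(im,cv2.COLOR_BGR2GRAY)
    x0,y0,x1,y1=bx
    b=(g[y0:y1,x0:x1]<75).astype(np.uint8)
    n,l,st,ce=cv2.connectedComponentsWithStats(b)
    for i in range(1,n):
        if 3<st[i,4]<900: print(c,st[i],ce[i]+[x0,y0])
def P(zx,zy): return onz('top',200+zx/5-.4,140+zy/5-.4,.012)
S=[P(213,133),P(170,468),P(750,532),P(783,194)]
S=np.array(S);print(S,S.mean(0))
print(np.linalg.norm(S-np.roll(S,1,0),axis=1))
C=S.mean(0);yv=(S[0]+S[1]-S[2]-S[3])[:2];yv/=np.linalg.norm(yv);xv=(S[0]+S[3]-S[1]-S[2])[:2];xv/=np.linalg.norm(xv)
print('y',yv,np.degrees(np.arctan2(yv[1],yv[0])),'x',xv,np.degrees(np.arctan2(xv[1],xv[0])))
print('seat',C[:2]-.075*yv)
# scene screws
def Q(zx,zy): return onz('scene',270+zx/4.5-.4,170+zy/4-.4,.012)
S2=np.array([Q(347,558),Q(594,405),Q(32,235)]);print('scene',S2)
# plunger by top, z=.14
print('pl',onz('top',326.6,204.8,.14),onz('top',256,199.6,.08))
print(proj('scene',onz('top',326.6,204.8,.14)),proj('scene',onz('top',256,199.6,.08)))
print('tri plunger',tri(ray('top',326.6,204.8),ray('scene',270+221/4.5-.4,170+104/4-.4)))
print('tri knob top',tri(ray('top',256,199.6),ray('scene',270+420/4.5-.4,170+338/4-.4)))
```

```text
top dispenser 0.58 9752 294.660890073831 204.68949958982773 228 363 161 252
top plunger 0.7 184 326.5380434782609 204.6304347826087 319 334 197 212
top stay_knob 0.64 9718 294.5792344103725 204.4939287919325 228 362 161 252
scene dispenser 0.96 8002 339.2358160459885 256.0163709072732 270 409 190 318
scene plunger 0.51 161 319.09316770186336 197.59627329192546 312 326 190 207
scene stay_knob 0.81 438 353.472602739726 257.013698630137 333 370 241 272
top [117  40   5   5  20] [319.3 181.6]
top [136  42   4   3  10] [337.5 183. ]
top [53 57  6  6 30] [255.6333 199.6333]
top [120  58  14  14 156] [326.3526 204.5705]
scene [ 42  11  15  20 183] [318.6284 199.0328]
scene [ 12  41  30  32 465] [295.2903 237.4258]
scene [90 73  7 16 90] [362.7333 260.7556]
scene [74 78  3  3  7] [345. 259.]
[[ 0.6123  0.1734  0.012 ]
 [ 0.4433  0.1908  0.012 ]
 [ 0.4143 -0.0982  0.012 ]
 [ 0.5842 -0.1144  0.012 ]] [0.5135 0.0379 0.012 ]
[0.2892 0.1699 0.2904 0.1707]
y [0.0983 0.9952] 84.35765392764935 x [ 0.9951 -0.0985] -5.651266574809342
seat [ 0.5061 -0.0367]
scene [[ 0.6107  0.1723  0.012 ]
 [ 0.4423  0.1889  0.012 ]
 [ 0.5826 -0.1168  0.012 ]]
pl [ 0.5045 -0.0365  0.14  ] [0.5209 0.1295 0.08  ]
[319.4366 195.2144] [363.4122 256.2681]
tri plunger [ 0.5052 -0.0371  0.1386]
tri knob top [0.5207 0.1282 0.0863]
```

```bash
python3 -m pendant '[[-0.0257,0.0307,0,0,0,7,60],[-0.0217,0.0336,0,0,0,7,60],[-0.0175,0.036,0,0,0,7,60],[-0.013,0.0378,0,0,0,7,60],[-0.0082,0.0391,0,0,0,7,60],[-0.0034,0.0399,0,0,0,7,60],[0.0015,0.04,0,0,0,7,60],[0.0063,0.0395,0,0,0,7,60],[0.0111,0.0384,0,0,0,7,60],[0.0157,0.0368,0,0,0,7,60]]'
cat >> h.py <<'E'
O=np.array([.5056,-.0368,0]);YV=np.array([.0983,.9952,0]);XV=np.array([.9952,-.0983,0])
def disp(P): d=np.asarray(P)-O; return np.array([d@XV,d@YV,P[2]])
def wd(x,y,z): return O+x*XV+y*YV+np.array([0,0,z])
def st(target=None):
    s=ctrl.read_state();R=np.array(s['tool_rot']);p=np.array(s['tool_pos'])
    f=np.array(s['contact_force'])
    np.set_printoptions(precision=4,suppress=True)
    print('t',round(s['time_s'],2),'tcp disp',disp(p)*1000,'F disp',[round(float(f@v),2) for v in(XV,YV,[0,0,1])],'gap',round(s['finger_gap'],4),'yawx',round(float(np.degrees(np.arctan2(R[1,0],R[0,0]))),2),'z',R[:,2])
    if target is not None: print('shift tool mm',R.T@(wd(*target)-p)*1000)
    return s
E
python3 -c "
from h import *
st((-.001,.1675,.13))"
```

```text
time_s: 2.03
tool_pos: [0.3892, 0.2988, 0.2279]
tool_rot: [[0.997, 0.082, -0.005], [0.082, -0.997, 0.007], [-0.004, -0.007, -1.0]]
contact_force: [1.5, 0.3, 0.3]
finger_gap: 0.0508
t 2.03 tcp disp [-148.8498  322.5096  227.8583] F disp [1.44, 0.47, 0.31] gap 0.0508 yawx 4.72 z [-0.0049  0.0071 -1.    ]
shift tool mm [117.9849 179.7662  96.0159]
```

```bash
python3 -m pendant '[[0.02,0.03,0,0,0,5.2,60],[0.022,0.028,0,0,0,5.2,60],[0.025,0.026,0.01,0,0,0,60],[0.025,0.026,0.015,0,0,0,60],[0.025,0.026,0.015,0,0,0,60],[0.02,0.02,0.015,0,0,0,60]]'
python3 -c "
from h import *
st((-.001,.1675,.12))"
```

```text
time_s: 2.53
tool_pos: [0.5253, 0.1233, 0.1762]
tool_rot: [[0.993, -0.118, 0.008], [-0.118, -0.993, 0.016], [0.006, -0.017, -1.0]]
contact_force: [-0.3, -0.3, -1.0]
finger_gap: 0.0512
t 2.53 tcp disp [  3.9118 161.2744 176.154 ] F disp [-0.22, -0.35, -0.95] gap 0.0512 yawx -6.79 z [ 0.0083  0.0157 -0.9998]
shift tool mm [-5.3931 -5.2097 56.2148]
```

```bash
cat >> h.py <<'E'
from scipy.spatial.transform import Rotation
def rotfix(yaw=-5.64):
    R=np.array(ctrl.read_state()['tool_rot']);a=np.radians(yaw)
    G=np.array([[np.cos(a),np.sin(a),0],[np.sin(a),-np.cos(a),0],[0,0,-1]])
    print('rot deg',Rotation.from_matrix(R.T@G).as_rotvec(degrees=True))
E
python3 -c "
from h import *
rotfix()"
```

```text
rot deg [-0.94535207 -0.37438722 -1.14535573]
```

```bash
python3 -m pendant '[[-0.0055,-0.005,0.02,-0.9,-0.4,-1.1,60],[0,0,0.02,0,0,0,60],[0,0,0.015,0,0,0,60],[0,0,0,0,0,0,60]]'
python3 -c "
from h import *
st((-.001,.1675,.056));rotfix()
snap('top','top1.png',(200,140,360,260),5);snap('scene','sc1.png',(290,160,450,280),5)"
```

```text
time_s: 2.87
tool_pos: [0.5247, 0.1178, 0.1177]
tool_rot: [[0.993, -0.115, 0.001], [-0.115, -0.993, -0.005], [0.002, 0.004, -1.0]]
contact_force: [-0.5, 0.0, -0.0]
finger_gap: 0.0513
t 2.87 tcp disp [  3.7791 155.7783 117.7037] F disp [-0.5, -0.04, -0.02] gap 0.0513 yawx -6.6 z [ 0.0011 -0.0046 -1.    ]
shift tool mm [ -5.0732 -11.9271  61.6435]
rot deg [ 0.2543 -0.0898 -0.9579]
```

View pics/top1.png

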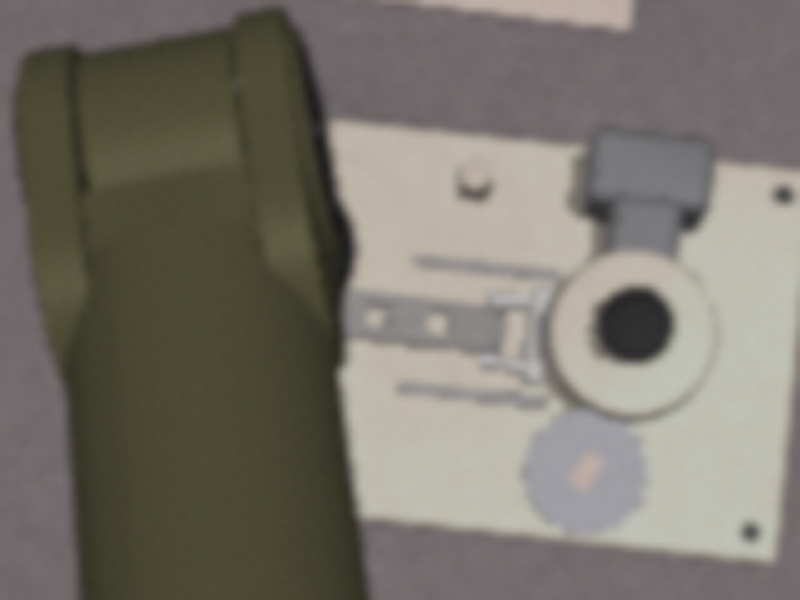

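View pics/sc1.png

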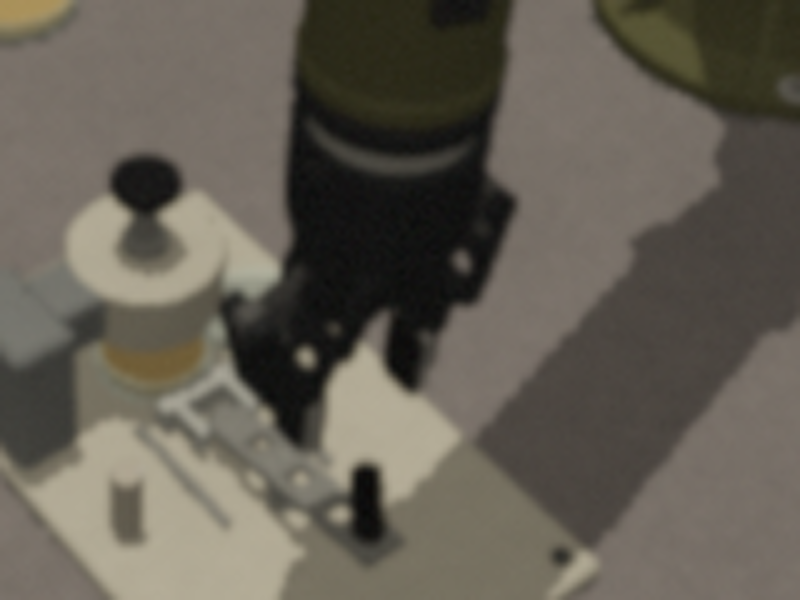

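The gripper hangs above and beside the knob; in the scene crop the knob is at (367,500) and the fingers at (300–410, 400). I'll align it and then go down.

```bash
python3 -m pendant '[[-0.0025,-0.006,0,0.2,0,-1,60],[-0.0025,-0.006,0,0,0,0,60],[0,0,0,0,0,0,60]]'
python3 -c "
from h import *
st((-.001,.1675,.058));rotfix()"
```

```text
time_s: 3.22
tool_pos: [0.5243, 0.1334, 0.1241]
tool_rot: [[0.995, -0.095, 0.01], [-0.095, -0.995, 0.004], [0.01, -0.005, -1.0]]
contact_force: [0.9, 0.3, 0.1]
finger_gap: 0.0515
t 3.22 tcp disp [  1.8768 171.1729 124.1275] F disp [0.88, 0.43, 0.11] gap 0.0515 yawx -5.44 z [ 0.0105  0.0037 -0.9999]
shift tool mm [-3.557   3.9579 66.0772]
rot deg [-0.2696 -0.5778  0.2041]
```

```bash
python3 -m pendant '[[-0.0035,0.004,0.01,-0.3,-0.6,0.2,60],[0,0,0.015,0,0,0,60],[0,0,0,0,0,0,60]]'
python3 -c "
from h import *
st((-.001,.1675,.058));rotfix()"
```

```text
time_s: 3.47
tool_pos: [0.5214, 0.1321, 0.1006]
tool_rot: [[0.995, -0.095, 0.003], [-0.095, -0.995, 0.002], [0.003, -0.003, -1.0]]
contact_force: [-1.1, -0.0, -0.3]
finger_gap: 0.051
t 3.47 tcp disp [ -0.838  169.6824 100.6391] F disp [-1.1, -0.15, -0.3] gap 0.051 yawx -5.44 z [ 0.0035  0.0024 -1.    ]
shift tool mm [-0.3067  2.2844 42.6322]
rot deg [-0.1576 -0.1837  0.2043]
```

```bash
python3 -m pendant '[[0,0.002,0.015,0,-0.2,0,60],[0,0,0.013,0,0,0,60],[0,0,0.01,0,0,0,60],[0,0,0,0,0,0,60]]'
python3 -c "
from h import *
st((-.001,.1675,.058));rotfix()
snap('scene','sc2.png',(290,180,450,300),5)"
```

```text
time_s: 3.8
tool_pos: [0.5216, 0.1305, 0.0624]
tool_rot: [[0.996, -0.094, 0.001], [-0.094, -0.996, 0.003], [0.0, -0.003, -1.0]]
contact_force: [-0.4, -0.1, -1.0]
finger_gap: 0.0512
t 3.8 tcp disp [ -0.5056 168.0259  62.4467] F disp [-0.35, -0.09, -1.01] gap 0.0512 yawx -5.4 z [ 0.0007  0.0033 -1.    ]
shift tool mm [-0.4982  0.5245  4.4448]
rot deg [-0.1948 -0.0216  0.2364]
```

View pics/sc2.png

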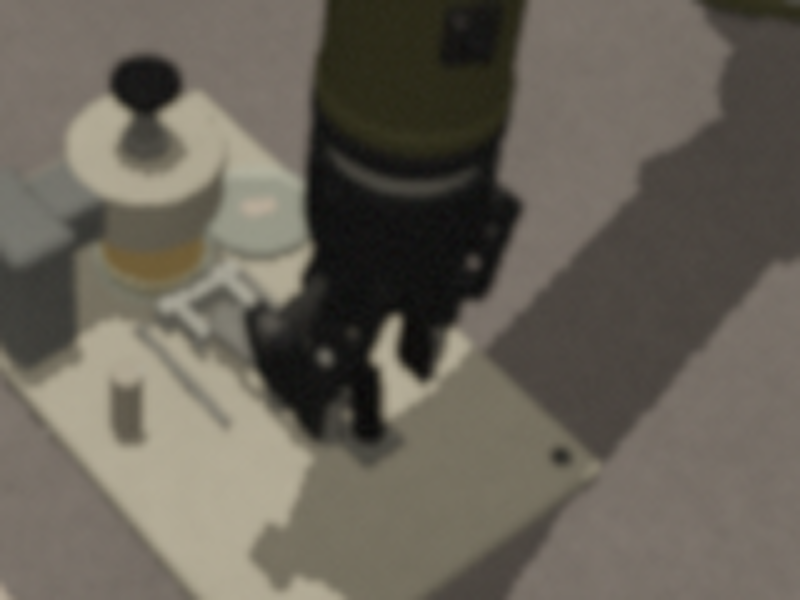

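The knob (368,400) stands between the fingertips (320,430) and (420,375). I'll close on it.

```bash
python3 -m pendant '[[0,0,0.002,0,0,0,40],[0,0,0,0,0,0,0],[0,0,0,0,0,0,0],[0,0,0,0,0,0,0],[0,0,0,0,0,0,0],[0,0,0,0,0,0,0]]'
python3 -c "
from h import *
st((-.001,.1675,.058));rotfix()"
```

```text
time_s: 4.35
tool_pos: [0.5234, 0.1306, 0.0638]
tool_rot: [[0.996, -0.095, 0.004], [-0.095, -0.996, 0.005], [0.004, -0.005, -1.0]]
contact_force: [-0.6, -0.7, -1.4]
finger_gap: 0.0139
t 4.35 tcp disp [  1.2837 168.3289  63.7578] F disp [-0.52, -0.73, -1.44] gap 0.0139 yawx -5.43 z [ 0.0042  0.0047 -1.    ]
shift tool mm [-2.308   0.8354  5.7451]
rot deg [-0.2932 -0.2122  0.21  ]
```

```bash
python3 -m pendant '[[0,0,0,0,0,0,0],[0,0,0,0,0,0,0],[0,0,0,0,0,0,0]]'
python3 -c "
from h import *
st((-.001,.1675,.058));rotfix()
snap('scene','sc3.png',(290,180,450,300),5)"
```

```text
time_s: 4.6
tool_pos: [0.5234, 0.1305, 0.0638]
tool_rot: [[0.996, -0.095, 0.004], [-0.095, -0.996, 0.005], [0.004, -0.005, -1.0]]
contact_force: [-0.2, -0.5, -1.8]
finger_gap: 0.0139
t 4.6 tcp disp [  1.291  168.2922  63.838 ] F disp [-0.2, -0.48, -1.82] gap 0.0139 yawx -5.43 z [ 0.0044  0.0049 -1.    ]
shift tool mm [-2.3168  0.8     5.8248]
rot deg [-0.3028 -0.2245  0.2128]
```

View pics/sc3.png

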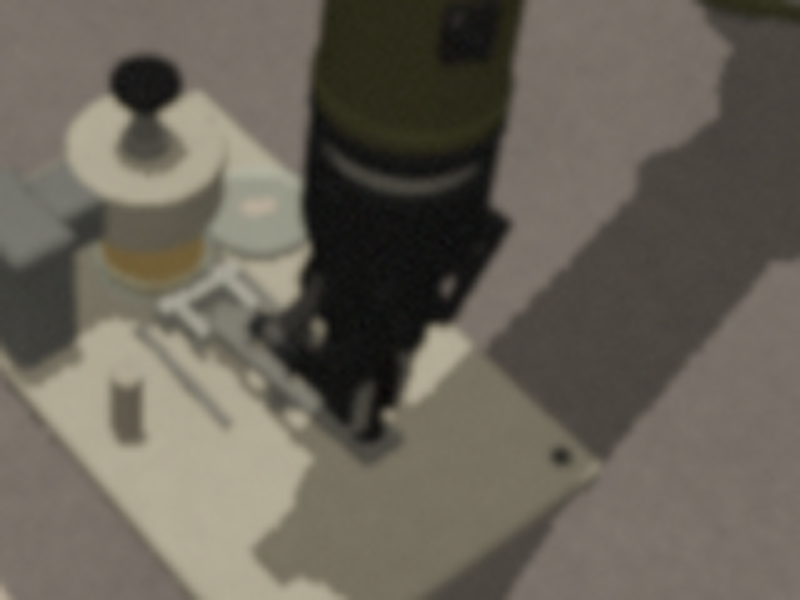

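```bash
python3 -m pendant '[[0,0.0025,-0.005,0,0,0,0],[0,0.003,-0.004,0,0,0,0],[0,0,0,0,0,0,0]]'
python3 -c "
from h import *
st();rotfix()
snap('scene','sc4.png',(290,180,450,300),5)"
```

```text
time_s: 4.9
tool_pos: [0.5226, 0.1254, 0.0726]
tool_rot: [[0.995, -0.095, 0.004], [-0.095, -0.995, 0.006], [0.004, -0.006, -1.0]]
contact_force: [1.1, 0.2, -5.8]
finger_gap: 0.0139
t 4.9 tcp disp [  0.9382 163.0539  72.6108] F disp [1.12, 0.34, -5.77] gap 0.0139 yawx -5.47 z [ 0.0041  0.0059 -1.    ]
rot deg [-0.3614 -0.2036  0.1709]
```

View pics/sc4.png

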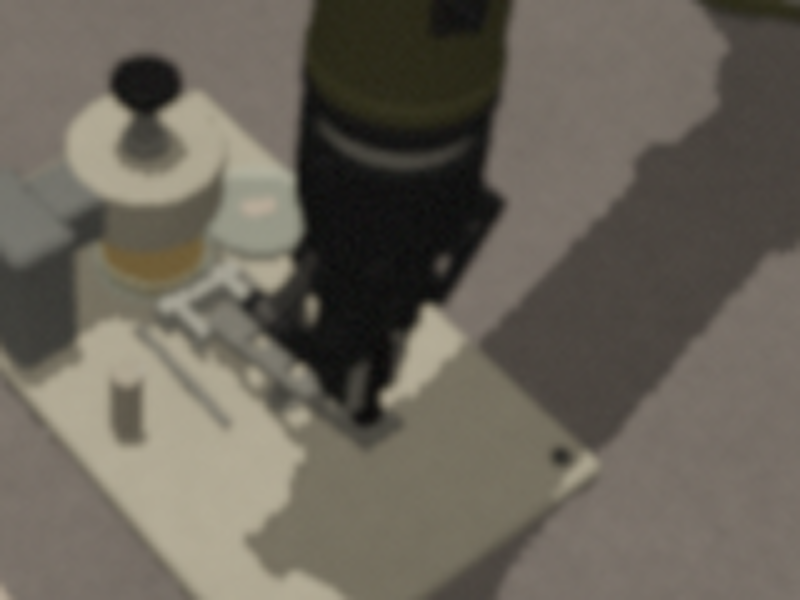

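The bar has lifted; its end has moved up from (370,450) to (370,430) in the crop. Now I'll push towards the dish.

```bash
python3 -m pendant '[[0,0.003,0,0,0,0,0],[0,0.003,0,0,0,0,0]]'; python3 -m pendant '[[0,0.002,0,0,0,0,0]]';
python3 -c "
from h import *
st();rotfix()"
```

```text
time_s: 5.12
tool_pos: [0.5221, 0.1217, 0.0727]
tool_rot: [[0.996, -0.094, 0.005], [-0.094, -0.995, 0.009], [0.004, -0.01, -1.0]]
contact_force: [1.0, 1.8, -3.0]
finger_gap: 0.0138
time_s: 5.2
tool_pos: [0.522, 0.1202, 0.0729]
tool_rot: [[0.996, -0.094, 0.005], [-0.094, -0.995, 0.01], [0.004, -0.011, -1.0]]
contact_force: [0.2, 3.3, -2.5]
finger_gap: 0.0142
t 5.2 tcp disp [  0.8511 157.8889  72.859 ] F disp [-0.16, 3.3, -2.55] gap 0.0142 yawx -5.42 z [ 0.0054  0.0104 -0.9999]
rot deg [-0.6223 -0.2503  0.2247]
```

```bash
python3 -m pendant '[[0,0.003,0,-0.3,-0.1,0,0]]'; python3 -m pendant '[[0,0.003,0,-0.3,-0.1,0,0]]';python3 -m pendant '[[0,0.002,0,0,0,0,0]]';
python3 -c "
from h import *
st();rotfix()"
```

```text
time_s: 5.28
tool_pos: [0.5218, 0.1177, 0.073]
tool_rot: [[0.996, -0.094, 0.004], [-0.094, -0.996, 0.006], [0.003, -0.007, -1.0]]
contact_force: [1.3, 2.9, -3.9]
finger_gap: 0.0141
time_s: 5.37
tool_pos: [0.5215, 0.1151, 0.0731]
tool_rot: [[0.996, -0.094, 0.002], [-0.094, -0.996, 0.002], [0.001, -0.002, -1.0]]
contact_force: [1.3, 7.6, -1.7]
finger_gap: 0.0141
time_s: 5.45
tool_pos: [0.5215, 0.1139, 0.0735]
tool_rot: [[0.996, -0.094, 0.002], [-0.094, -0.996, 0.003], [0.002, -0.003, -1.0]]
contact_force: [-1.4, 7.0, 2.1]
finger_gap: 0.014
t 5.45 tcp disp [  1.0285 151.5782  73.4893] F disp [-2.09, 6.79, 2.07] gap 0.014 yawx -5.38 z [ 0.0018  0.003  -1.    ]
rot deg [-0.1795 -0.0859  0.2597]
```

```bash
python3 -m pendant '[[0,0.002,0,0,0,0,0]]'; python3 -m pendant '[[0,0.002,0,0,0,0,0]]';
python3 -c "
from h import *
st();rotfix()
snap('scene','sc5.png',(290,180,450,300),5)
snap('top','top5.png',(240,140,360,240),6)
"
```

```text
time_s: 5.53
tool_pos: [0.5214, 0.1136, 0.0741]
tool_rot: [[0.996, -0.094, 0.002], [-0.094, -0.996, 0.005], [0.001, -0.006, -1.0]]
contact_force: [-0.5, 7.8, 1.1]
finger_gap: 0.014
time_s: 5.62
tool_pos: [0.5214, 0.1132, 0.0748]
tool_rot: [[0.996, -0.094, 0.002], [-0.094, -0.996, 0.008], [0.001, -0.008, -1.0]]
contact_force: [-0.0, 5.8, -0.2]
finger_gap: 0.0144
t 5.62 tcp disp [  0.9337 150.8539  74.8   ] F disp [-0.61, 5.75, -0.2] gap 0.0144 yawx -5.37 z [ 0.0022  0.0079 -1.    ]
rot deg [-0.4641 -0.0803  0.2688]
```

View pics/sc5.png

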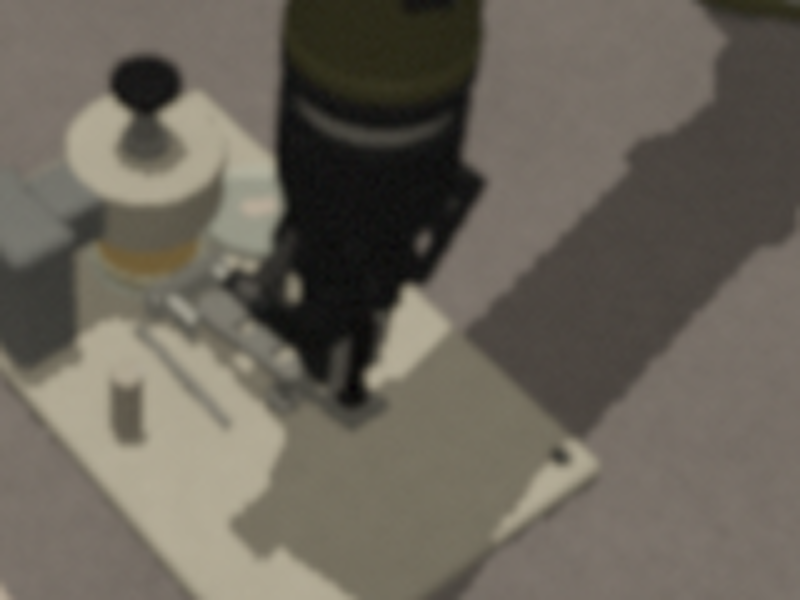

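The jaw has stopped: 4 mm of commanded push gave 0.7 mm, and the knob rides up instead. The force is about 6–8 N. Now I'll lower the bar along its arc with a slight bias towards the dish.

```bash
python3 -m pendant '[[0,-0.0015,0.0033,-0.4,0,0,0],[0,-0.0017,0.0033,0,0,0,0],[0,-0.0017,0.0033,0,0,0,0]]'
python3 -c "
from h import *
s=st();rotfix()
from scipy.optimize import brentq
z=s['tool_pos'][2]*1000+18.7
t=brentq(lambda t:26.5+110*np.sin(t)+36*np.cos(t)-z,-.2,.8);print('t',t,'hinge',disp(s['tool_pos'])[1]*1000-110*np.cos(t)+36*np.sin(t))
"
```

```text
time_s: 5.97
tool_pos: [0.5228, 0.1183, 0.067]
tool_rot: [[0.996, -0.093, 0.003], [-0.093, -0.996, 0.001], [0.003, -0.002, -1.0]]
contact_force: [-2.2, 8.2, 6.5]
finger_gap: 0.0141
t 5.97 tcp disp [  1.9154 156.0298  66.9905] F disp [-3.05, 7.98, 6.53] gap 0.0141 yawx -5.36 z [ 0.0032  0.0013 -1.    ]
rot deg [-0.09   -0.1732  0.2763]
t 0.22053203608641433 hinge 56.56885995279812
```

View pics/top5.png

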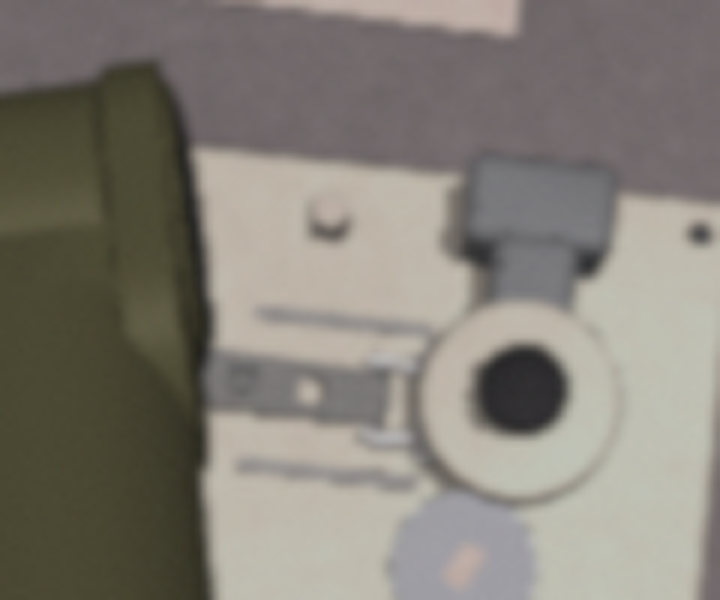

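The top view shows the first hole bright at (308,390) and the middle hole dark at (240,378), so the peg is under the middle hole. I'll keep lowering.

```bash
cat > chk.py <<'E'
from h import *
from scipy.optimize import brentq
s=st();rotfix()
z=s['tool_pos'][2]*1000+18.7
t=brentq(lambda t:26.5+110*np.sin(t)+36*np.cos(t)-z,-.2,.8);print('t',t,'hinge',disp(s['tool_pos'])[1]*1000-110*np.cos(t)+36*np.sin(t))
E
python3 -m pendant '[[0,-0.0015,0.0035,0,0,0,0],[0,-0.0015,0.0035,0,0,0,0],[0,-0.0015,0.0035,0,0,0,0]]'
python3 chk.py
```

```text
time_s: 6.22
tool_pos: [0.5234, 0.1251, 0.0575]
tool_rot: [[0.996, -0.088, 0.003], [-0.088, -0.996, 0.002], [0.003, -0.002, -1.0]]
contact_force: [-0.4, 3.5, 4.5]
finger_gap: 0.0139
t 6.22 tcp disp [  1.8248 162.8589  57.5143] F disp [-0.78, 3.48, 4.52] gap 0.0139 yawx -5.05 z [ 0.0027  0.002  -1.    ]
rot deg [-0.1292 -0.1444  0.591 ]
t 0.1276863067472653 hinge 58.338650234637484
```

```bash
python3 -m pendant '[[0,0.002,0,0,0,0.5,0],[0,0.002,0,0,0,0,0]]'
python3 chk.py
```

```text
time_s: 6.38
tool_pos: [0.5239, 0.1249, 0.0581]
tool_rot: [[0.996, -0.09, 0.004], [-0.09, -0.996, 0.004], [0.004, -0.005, -1.0]]
contact_force: [-1.4, 5.4, 4.9]
finger_gap: 0.0143
t 6.38 tcp disp [  2.2969 162.6754  58.1243] F disp [-1.94, 5.26, 4.88] gap 0.0143 yawx -5.16 z [ 0.0044  0.0042 -1.    ]
rot deg [-0.2648 -0.2305  0.4827]
t 0.13353066766816352 hinge 58.447413063571084
```

```bash
python3 -m pendant '[[-0.001,-0.001,0.004,0,0,0.3,0],[0,-0.0014,0.004,0,0,0,0],[0,-0.0014,0.004,0,0,0,0]]'
python3 chk.py
```

```text
time_s: 6.63
tool_pos: [0.5242, 0.1307, 0.0478]
tool_rot: [[0.996, -0.09, 0.006], [-0.09, -0.996, 0.005], [0.006, -0.006, -1.0]]
contact_force: [-4.5, 5.6, 4.9]
finger_gap: 0.014
t 6.63 tcp disp [  2.0958 168.4825  47.8101] F disp [-5.06, 5.14, 4.9] gap 0.014 yawx -5.16 z [ 0.0061  0.0053 -1.    ]
rot deg [-0.3329 -0.317   0.4839]
t 0.03668362339647276 hinge 59.87680977041259
```

```bash
python3 -c "
from h import *
snap('scene','sc6.png',(290,180,450,300),5)
snap('top','top6.png',(240,140,360,240),6)
"
```

```text
(no output)
```

View pics/sc6.png

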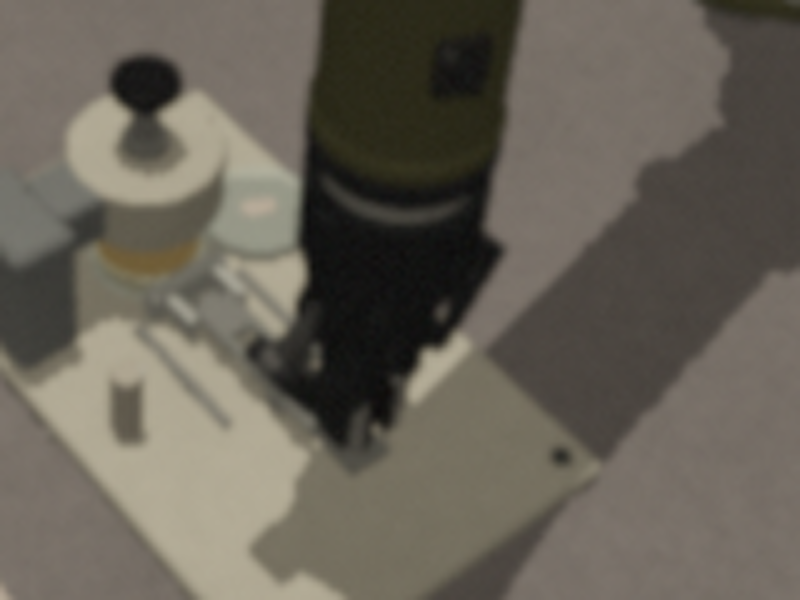

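View pics/top6.png

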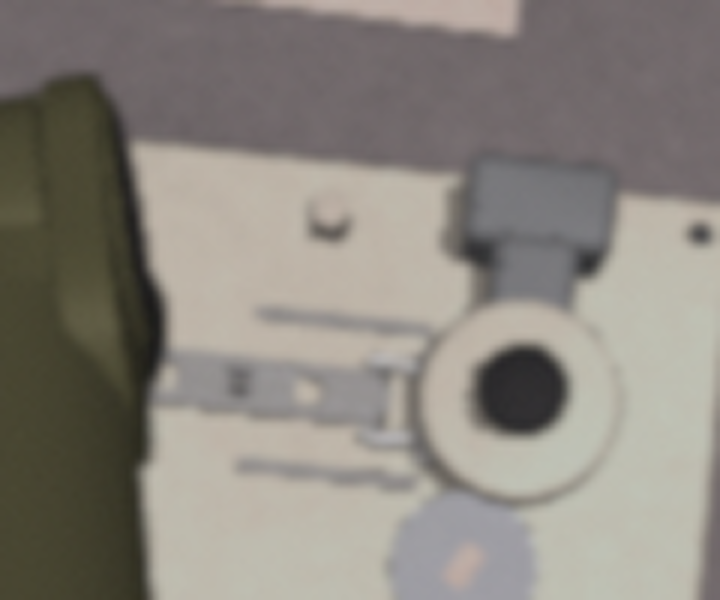

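In the top view the middle hole (238,382) surrounds the peg, and the jaw arms at (395,360) and (390,438) haven't moved since it closed. I'll press a little further down until it is level.

```bash
python3 -m pendant '[[-0.001,-0.001,0.004,0,0,0.3,0],[-0.001,-0.001,0.003,0,0,0,0]]'; python3 -m pendant '[[-0.001,-0.0005,0.003,0,0,0,0]]'
python3 chk.py
```

```text
time_s: 6.9
tool_pos: [0.5239, 0.1339, 0.0408]
tool_rot: [[0.996, -0.093, 0.009], [-0.093, -0.996, 0.005], [0.008, -0.006, -1.0]]
contact_force: [-0.5, 1.9, 9.4]
finger_gap: 0.0138
time_s: 6.98
tool_pos: [0.5244, 0.1343, 0.0389]
tool_rot: [[0.996, -0.092, 0.011], [-0.092, -0.996, 0.005], [0.011, -0.006, -1.0]]
contact_force: [-2.5, 1.7, 20.0]
finger_gap: 0.0144
t 6.98 tcp disp [  1.883  172.1602  38.9446] F disp [-2.69, 1.47, 19.97] gap 0.0144 yawx -5.29 z [ 0.0111  0.0049 -0.9999]
rot deg [-0.3406 -0.6045  0.3556]
t -0.04383959211115117 hinge 60.6881766120319
```

It has bottomed out: 20 N up with the grip at 57.6 mm height, which matches a level bar. I'll release and look.

```bash
python3 -m pendant '[[0,0,0,0,0,0,60],[0,0,0,0,0,0,60],[0,0,0,0,0,0,60],[0,0,0,0,0,0,60]]'; python3 chk.py|head -1;  python3 -c "
from h import *
snap('scene','sc7.png',(290,180,450,300),5)
"
```

```text
time_s: 7.32
tool_pos: [0.5244, 0.1293, 0.037]
tool_rot: [[0.995, -0.094, 0.01], [-0.094, -0.996, -0.002], [0.01, 0.001, -1.0]]
contact_force: [-0.2, 0.8, -0.7]
finger_gap: 0.0511
t 7.32 tcp disp [  2.3718 167.1237  36.9778] F disp [-0.33, 0.8, -0.75] gap 0.0511 yawx -5.42 z [ 0.0102 -0.0019 -0.9999]
```

View pics/sc7.png

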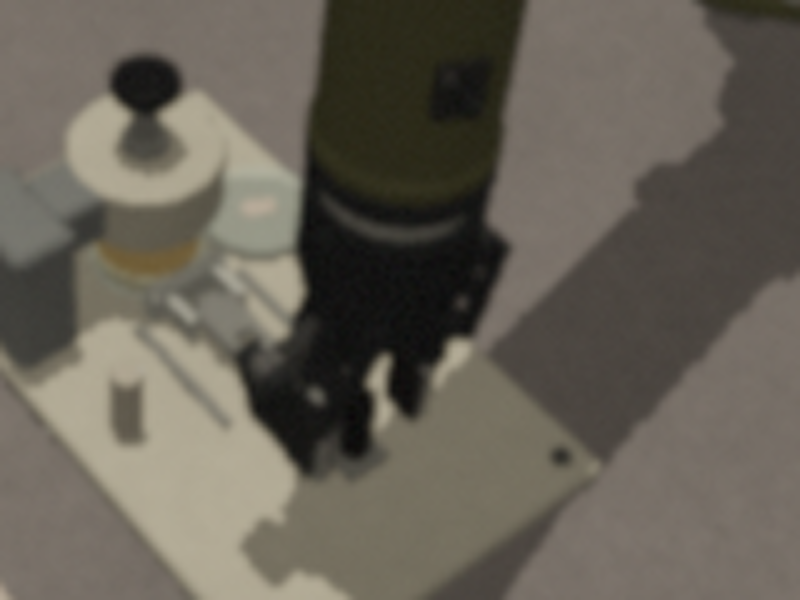

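The gripper is open and the knob is free at (355,420) between the fingers. I'll lift off and move clear to check.

```bash
python3 -m pendant '[[0,0,-0.015,0,-0.5,0,60],[0,0,-0.03,0,0,0,60],[0,0,-0.035,0,0,0,60],[0,0,-0.035,0,0,0,60],[0,0,-0.025,0,0,0,0],[-0.03,0,-0.01,0,0,0,0],[-0.03,0,0,0,0,0,0],[-0.03,0,0,0,0,0,0]]'; python3 -c "
from h import *
st((-.001,0,.16));rotfix()
snap('scene','sc8.png',(290,180,450,300),5)
snap('top','top8.png',(220,140,360,250),5.6)
"
```

```text
time_s: 8.03
tool_pos: [0.4346, 0.1313, 0.1895]
tool_rot: [[0.994, -0.107, -0.004], [-0.107, -0.994, -0.013], [-0.002, 0.013, -1.0]]
contact_force: [-0.7, 0.0, 0.2]
finger_gap: 0.0028
t 8.03 tcp disp [-87.1579 160.2981 189.4731] F disp [-0.65, -0.06, 0.23] gap 0.0028 yawx -6.12 z [-0.0039 -0.0129 -0.9999]
shift tool mm [ 87.5716 159.1589  31.3708]
rot deg [ 0.7592  0.1444 -0.482 ]
```

View pics/sc8.png

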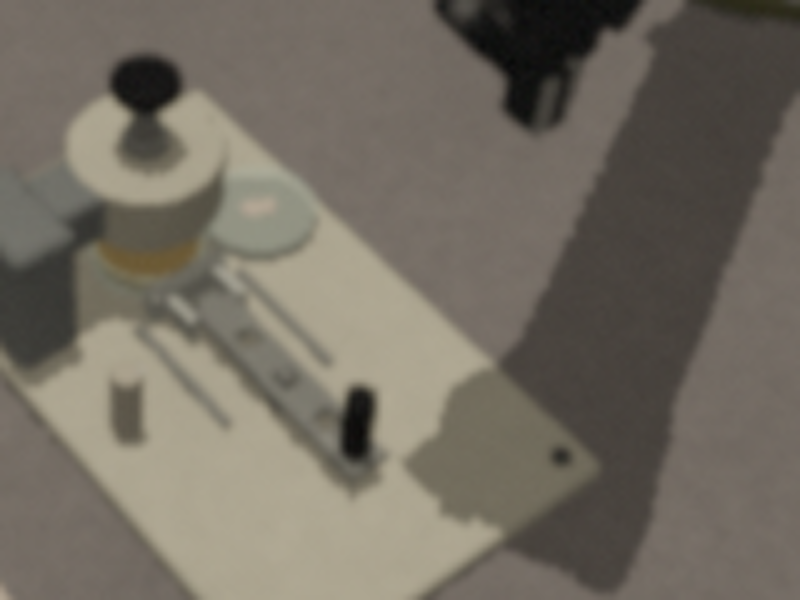

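View pics/top8.png

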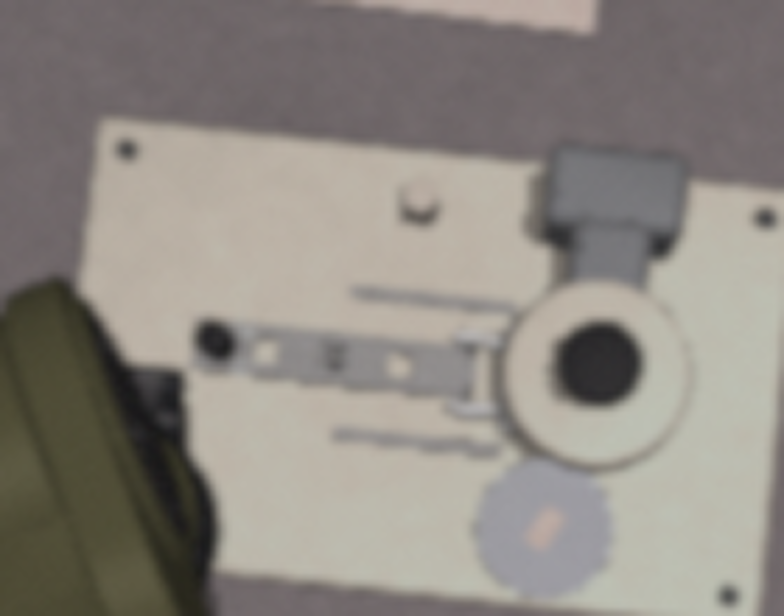

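The bar lies flat and its shadow now hugs it. The peg shows in the middle hole at (335,353) in the top crop, with the knob at (216,340). I'll check these numerically.

```bash
python3 -c "
from h import *
np.set_printoptions(precision=4,suppress=True)
f=lambda x,y:(220+x/5.6-.4,140+y/5.6-.4)
print('knob top',disp(onz('top',*f(216,340),.069)),'peg',disp(onz('top',*f(335,353),.031)),'hole1',disp(onz('top',*f(399,366),.029)),'hole3',disp(onz('top',*f(266,351),.029)))
g=lambda x,y:(290+x/5-.4,180+y/5-.4)
print('tri knobtop',disp(tri(ray('top',*f(216,340)),ray('scene',*g(361,394)))))
"
```

```text
knob top [-0.0013  0.1629  0.069 ] peg [0.0022 0.1144 0.031 ] hole1 [-0.0003  0.0858  0.029 ] hole3 [-0.0001  0.1449  0.029 ]
tri knobtop [-0.0012  0.163   0.0678]
```

The knob top is at 68 mm (level is 69), and holes 1 and 3 lie symmetric about the peg. It is locked. On to the plunger with shut fingers.

```bash
python3 -m pendant '[[0.017,0.03,0,0.7,0.1,-0.4,0],[0.017,0.03,0,0,0,0,0],[0.017,0.03,0,0,0,0,0],[0.017,0.03,0.005,0,0,0,0],[0.012,0.025,0.005,0,0,0,0],[0,0,0,0,0,0,0]]'; python3 -c "
from h import *
st((-.0005,0,.15));rotfix()"
```

```text
time_s: 8.63
tool_pos: [0.5009, -0.0258, 0.1778]
tool_rot: [[0.996, -0.086, 0.0], [-0.086, -0.996, -0.0], [0.0, 0.0, -1.0]]
contact_force: [-0.9, 0.5, 0.5]
finger_gap: -0.0001
t 8.63 tcp disp [ -5.8079  10.4767 177.7686] F disp [-0.89, 0.36, 0.51] gap -0.0001 yawx -4.93 z [ 0.0004 -0.0002 -1.    ]
shift tool mm [ 5.1653 10.5357 27.7729]
rot deg [ 0.0121 -0.0232  0.7138]
```

```bash
python3 -m pendant '[[0.0052,0.0105,0.01,0,0,0.5,0],[0,0,0.01,0,0,0,0],[0,0,0,0,0,0,0],[0,0,0,0,0,0,0]]'; python3 -c "
from h import *
st((-.0005,0,.143));rotfix()
snap('scene','sc9.png',(260,140,420,260),5)"
```

```text
time_s: 8.97
tool_pos: [0.5059, -0.0409, 0.1553]
tool_rot: [[0.995, -0.102, -0.001], [-0.102, -0.995, -0.004], [-0.001, 0.004, -1.0]]
contact_force: [-0.5, -0.2, 0.1]
finger_gap: -0.0002
t 8.97 tcp disp [  0.7004  -4.0801 155.3414] F disp [-0.46, -0.22, 0.13] gap -0.0002 yawx -5.86 z [-0.0014 -0.0039 -1.    ]
shift tool mm [-1.2033 -4.1244 12.3263]
rot deg [ 0.2278  0.0589 -0.2194]
```

View pics/sc9.png

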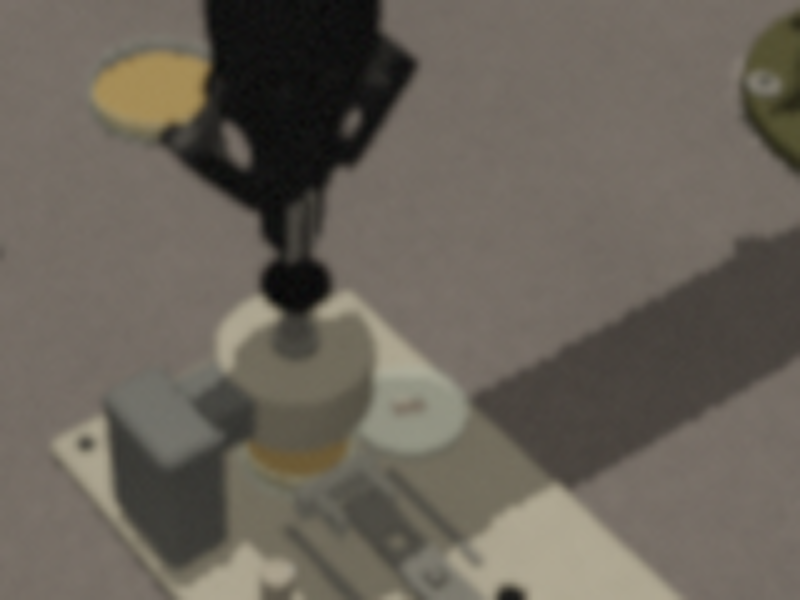

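The closed fingertips hang just above the pad (297,285). I'll centre them and go down slowly.

```bash
python3 -m pendant '[[-0.0008,-0.0035,0,0.2,0,0,0],[0,0,0.003,0,0,0,0],[0,0,0.003,0,0,0,0],[0,0,0.002,0,0,0,0],[0,0,0,0,0,0,0]]'; python3 -c "
from h import *
st((-.0005,0,.14));rotfix()"
```

```text
time_s: 9.43
tool_pos: [0.5053, -0.0321, 0.1475]
tool_rot: [[0.996, -0.094, -0.0], [-0.094, -0.996, 0.003], [-0.0, -0.002, -1.0]]
contact_force: [0.5, -0.2, 0.2]
finger_gap: 0.0001
t 9.43 tcp disp [ -0.7187   4.6349 147.4689] F disp [0.5, -0.17, 0.2] gap 0.0001 yawx -5.42 z [-0.0002  0.0025 -1.    ]
shift tool mm [0.204  4.6541 7.4572]
rot deg [-0.1429  0.0262  0.2228]
```

```bash
python3 -m pendant '[[0,0.0022,0,0,0,0,0],[0,0,0.001,0,0,0,0],[0,0,0.001,0,0,0,0],[0,0,0,0,0,0,0]]'; python3 -c "
from h import *
st((-.0005,0,.14));rotfix()"
```

```text
time_s: 9.77
tool_pos: [0.5053, -0.0342, 0.1456]
tool_rot: [[0.996, -0.094, 0.0], [-0.094, -0.996, 0.003], [0.0, -0.003, -1.0]]
contact_force: [-0.1, -0.6, 0.3]
finger_gap: 0.0003
t 9.77 tcp disp [ -0.5971   2.5046 145.5515] F disp [-0.04, -0.62, 0.29] gap 0.0003 yawx -5.38 z [ 0.0004  0.0027 -1.    ]
shift tool mm [0.0848 2.5202 5.5446]
rot deg [-0.1584 -0.0081  0.2598]
```

```bash
python3 -m pendant '[[0,0.0024,0.001,0,0,0,0],[0,0,0.002,0,0,0,0]]'; for i in 1 2; do python3 -c "pass"; done; python3 -m pendant '[[0,0,0.002,0,0,0,0]]'; python3 -m pendant '[[0,0,0.002,0,0,0,0]]';  python3 -c "
from h import *
st((-.0005,0,.14));rotfix()"
```

```text
time_s: 9.93
tool_pos: [0.5054, -0.037, 0.1428]
tool_rot: [[0.996, -0.094, 0.001], [-0.094, -0.996, 0.003], [0.001, -0.003, -1.0]]
contact_force: [-0.4, -0.6, 0.4]
finger_gap: 0.0001
time_s: 10.02
tool_pos: [0.5054, -0.0371, 0.1407]
tool_rot: [[0.996, -0.094, 0.001], [-0.094, -0.996, 0.003], [0.001, -0.003, -1.0]]
contact_force: [0.1, -0.2, -1.1]
finger_gap: -0.0
time_s: 10.1
tool_pos: [0.5054, -0.0372, 0.1385]
tool_rot: [[0.996, -0.094, 0.002], [-0.094, -0.996, 0.003], [0.001, -0.003, -1.0]]
contact_force: [-1.4, -0.6, 1.0]
finger_gap: -0.0001
t 10.1 tcp disp [ -0.1297  -0.407  138.5338] F disp [-1.34, -0.76, 1.04] gap -0.0001 yawx -5.42 z [ 0.0015  0.003  -1.    ]
shift tool mm [-0.367  -0.413  -1.4654]
rot deg [-0.1791 -0.0698  0.2206]
```

```bash
python3 -m pendant '[[0,0,0.002,0,0,0,0]]'|sed -n '2p;4p'; python3 -m pendant '[[0,0,0.002,0,0,0,0]]'|sed -n '2p;4p'; for i in 1; do :; done; python3 -m pendant '[[0,0,0.001,0,0,0,0]]'|sed -n '2p;4p'; python3 -m pendant '[[0,0,0.001,0,0,0,0]]'|sed -n '2p;4p'; python3 -m pendant '[[0,0,0.001,0,0,0,0]]'|sed -n '2p;4p'
```

```text
tool_pos: [0.5054, -0.0372, 0.1364]
contact_force: [-0.2, 1.0, 1.0]
tool_pos: [0.5054, -0.0372, 0.1342]
contact_force: [0.1, 0.5, 1.4]
tool_pos: [0.5054, -0.0372, 0.133]
contact_force: [-1.0, -0.4, 2.1]
tool_pos: [0.5054, -0.0372, 0.132]
contact_force: [-1.2, 0.5, 2.2]
tool_pos: [0.5054, -0.0372, 0.1309]
contact_force: [-0.4, 1.2, 1.6]
```

```bash
python3 -m pendant '[[0,0,0.001,0,0,0,0]]'|sed -n '2p;4p'; python3 -m pendant '[[0,0,0.001,0,0,0,0]]'|sed -n '2p;4p';python3 -m pendant '[[0,0,0.001,0,0,0,0]]'|sed -n '2p;4p'
```

```text
tool_pos: [0.5054, -0.0372, 0.1299]
contact_force: [-0.8, 0.4, 2.8]
tool_pos: [0.5054, -0.0372, 0.1289]
contact_force: [-0.4, -0.2, 1.5]
tool_pos: [0.5054, -0.0372, 0.1278]
contact_force: [-1.1, -0.9, 2.1]
```

```bash
python3 -m pendant '[[0,0,0.001,0,0,0,0]]'|sed -n '2p;4p'; python3 -m pendant '[[0,0,0.001,0,0,0,0]]'|sed -n '2p;4p'
```

```text
tool_pos: [0.5054, -0.0372, 0.1268]
contact_force: [-1.3, 0.5, 3.0]
tool_pos: [0.5054, -0.0372, 0.1258]
contact_force: [-0.9, 0.1, 2.0]
```

```bash
python3 -m pendant '[[0,0,0.001,0,0,0,0]]'|sed -n '2p;4p'
```

```text
tool_pos: [0.5054, -0.0372, 0.1248]
contact_force: [-1.0, -0.3, 2.0]
```

```bash
python3 -m pendant '[[0,0,0.001,0,0,0,0]]'|sed -n '2p;4p'
```

```text
tool_pos: [0.5054, -0.0372, 0.1237]
contact_force: [-0.9, -0.7, 2.7]
```

```bash
python3 -m pendant '[[0,0,0.001,0,0,0,0]]'|sed -n '2p;4p'
```

```text
tool_pos: [0.5055, -0.0372, 0.123]
contact_force: [-4.4, 0.7, 11.5]
```

```bash
python3 -m pendant '[[0,0,0,0,0,0,0]]'|sed -n '2p;4p'
```

```text
tool_pos: [0.5055, -0.0372, 0.1233]
contact_force: [-1.5, 0.1, 2.8]
```

```bash
python3 -m pendant '[[0,0,0.0004,0,0,0,0]]'|sed -n '2p;4p'; python3 -m pendant '[[0,0,0.0003,0,0,0,0]]'|sed -n '2p;4p'
```

```text
tool_pos: [0.5055, -0.0372, 0.1232]
contact_force: [-2.2, -0.1, 7.0]
tool_pos: [0.5055, -0.0372, 0.1232]
contact_force: [-2.6, 1.0, 5.9]
```

At the first stop: pad at z = 123.2 mm, held at about 6 N, under the 10 N yield. I'll hold there for about a second.

```bash
python3 -m pendant '[[0,0,0.0003,0,0,0,0],[0,0,0.0003,0,0,0,0],[0,0,0.0003,0,0,0,0],[0,0,0.0003,0,0,0,0],[0,0,0.0003,0,0,0,0]]'; python3 -m pendant '[[0,0,0.0003,0,0,0,0],[0,0,0.0003,0,0,0,0],[0,0,0.0003,0,0,0,0],[0,0,0.0003,0,0,0,0],[0,0,0.0003,0,0,0,0]]'
```

```text
time_s: 11.85
tool_pos: [0.5056, -0.0372, 0.1232]
tool_rot: [[0.996, -0.095, 0.0], [-0.095, -0.996, 0.005], [-0.0, -0.005, -1.0]]
contact_force: [-1.5, -0.7, 6.0]
finger_gap: 0.0002
time_s: 12.27
tool_pos: [0.5056, -0.0372, 0.1232]
tool_rot: [[0.996, -0.095, -0.0], [-0.095, -0.995, 0.006], [-0.001, -0.006, -1.0]]
contact_force: [-2.0, 0.5, 6.0]
finger_gap: 0.0
```

```bash
for i in 1; do :; done; python3 -m pendant '[[0,0,0.0015,0,0,0,0]]'|sed -n '2p;4p'; python3 -m pendant '[[0,0,0.0015,0,0,0,0]]'|sed -n '2p;4p'; python3 -m pendant '[[0,0,0.0015,0,0,0,0]]'|sed -n '2p;4p'
```

```text
tool_pos: [0.5056, -0.0372, 0.1226]
contact_force: [-5.0, 0.2, 12.6]
tool_pos: [0.5055, -0.0372, 0.1221]
contact_force: [-4.7, -0.1, 12.4]
tool_pos: [0.5056, -0.0372, 0.1217]
contact_force: [-4.6, 0.5, 13.9]
```

```bash
python3 -m pendant '[[0,0,0.002,0,0,0,0],[0,0,0.002,0,0,0,0]]'|sed -n '2p;4p'; python3 -m pendant '[[0,0,0.002,0,0,0,0],[0,0,0.002,0,0,0,0]]'|sed -n '2p;4p'; python3 -m pendant '[[0,0,0.002,0,0,0,0]]'|sed -n '2p;4p'
```

```text
tool_pos: [0.5056, -0.0372, 0.1202]
contact_force: [-5.9, 1.0, 14.0]
tool_pos: [0.5056, -0.0372, 0.1189]
contact_force: [-6.8, -0.2, 13.8]
tool_pos: [0.5056, -0.0372, 0.1183]
contact_force: [-5.5, -0.2, 14.7]
```

```bash
python3 -m pendant '[[0,0,0.002,0,0,0,0]]'|sed -n '2p;4p'; python3 -m pendant '[[0,0,0.002,0,0,0,0]]'|sed -n '2p;4p'; python3 -m pendant '[[0,0,0.002,0,0,0,0]]'|sed -n '2p;4p'
```

```text
tool_pos: [0.5056, -0.0372, 0.1177]
contact_force: [-6.4, -0.2, 15.0]
tool_pos: [0.5056, -0.0372, 0.1173]
contact_force: [-6.0, -0.0, 15.7]
tool_pos: [0.5057, -0.0372, 0.1171]
contact_force: [-7.7, -0.2, 21.8]
```

The second stop: z = 117.1 mm, 6 mm past the first, with the force jumping to 22 N. I'll stay there.

```bash
python3 -m pendant '[[0,0,0.002,0,0,0,0],[0,0,0.002,0,0,0,0]]'|sed -n '2p;4p'; python3 -m pendant '[[0,0,0.0018,0,0,0,0],[0,0,0.0018,0,0,0,0],[0,0,0.0018,0,0,0,0],[0,0,0.0018,0,0,0,0],[0,0,0.0018,0,0,0,0],[0,0,0.0018,0,0,0,0],[0,0,0.0018,0,0,0,0]]'
```

```text
tool_pos: [0.5057, -0.0372, 0.1171]
contact_force: [-8.1, 1.1, 18.5]
time_s: 13.93
tool_pos: [0.5056, -0.0372, 0.1172]
tool_rot: [[0.995, -0.096, -0.008], [-0.096, -0.995, 0.027], [-0.011, -0.026, -1.0]]
contact_force: [-6.6, -0.6, 17.0]
finger_gap: -0.0
```

```bash
python3 -m pendant '[[0,0,-0.001,0,0,0,0],[0,0,-0.002,0,0,0,0],[0,0,-0.003,0,0,0,0],[0,0,-0.003,0,0,0,0],[0,0,-0.004,0,0,0,0],[0,0,-0.004,0,0,0,0],[0,0,-0.005,0,0,0,0],[0,0,-0.006,0,0,0,0]]'; python3 -m pendant '[[0,0,-0.015,0,0,0,0],[0,0,-0.02,0,0,0,0],[0,0,-0.03,0,0,0,0],[-0.03,0,-0.02,0,0,0,0],[-0.03,0.01,0,0,0,0,0],[-0.03,0.02,0,0,0,0,0],[-0.02,0.02,0,0,0,0,0],[0,0.01,0,0,0,0,0],[0,0,0,0,0,0,0]]'; python3 -c "
from h import *
snap('scene','sca.png',(260,150,420,270),5)
snap('top','topa.png',(220,140,360,250),5.6)
"
```

```text
time_s: 14.6
tool_pos: [0.5054, -0.0375, 0.1483]
tool_rot: [[0.995, -0.096, -0.01], [-0.096, -0.995, 0.029], [-0.013, -0.028, -1.0]]
contact_force: [-0.2, -0.2, -0.0]
finger_gap: 0.0001
time_s: 15.35
tool_pos: [0.388, -0.0911, 0.2379]
tool_rot: [[0.995, -0.094, -0.011], [-0.094, -0.995, 0.02], [-0.013, -0.019, -1.0]]
contact_force: [0.0, 0.8, 0.5]
finger_gap: -0.0001
```

View pics/sca.png

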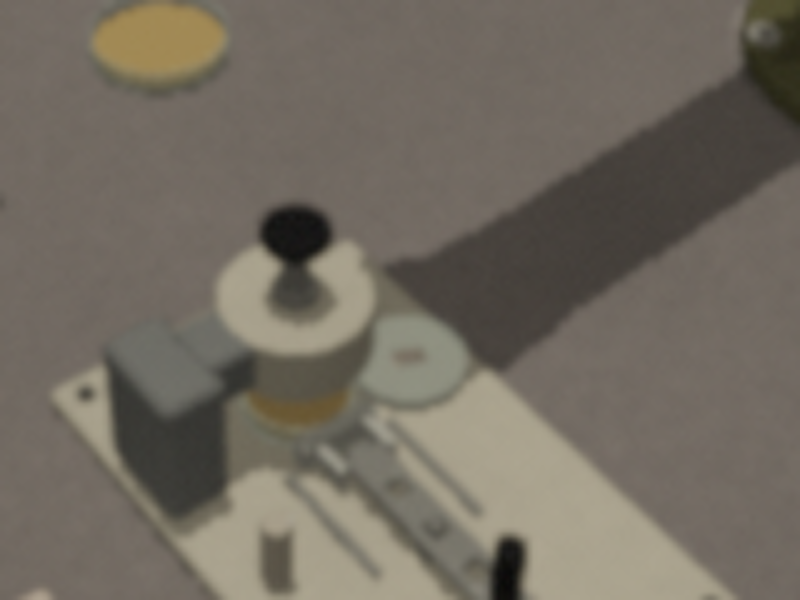

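View pics/topa.png

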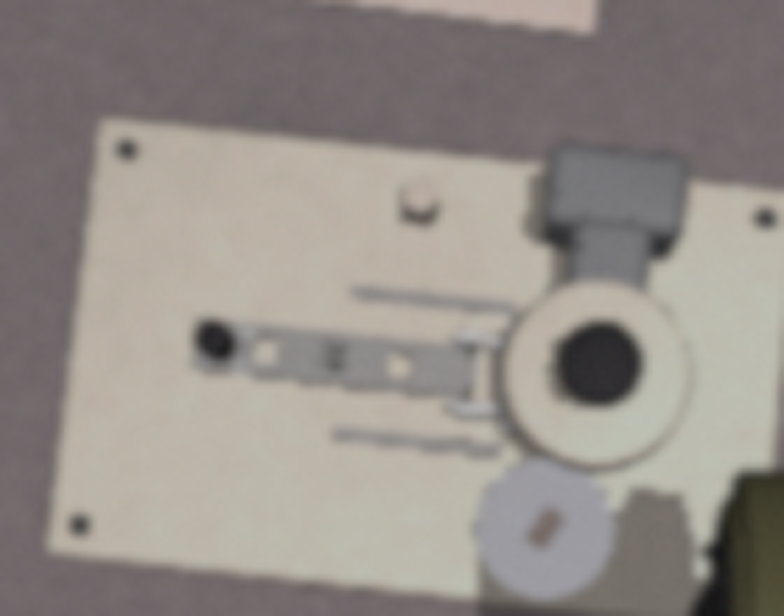

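The plunger is back up, with the pad at (598,363) in the top crop and (296,235) in the scene crop, as before. The bar is still flat with the peg in its middle hole at (335,353). The lid and cartridge are where they were, and the robot is clear.

```bash
python3 -c "
from h import *
print(ctrl.sign_off()); print(ctrl.read_state()['time_s'])"
```

```text
the job is handed in; nothing more can be done
None
the job is handed in; nothing more can be done
```

The jaw is closed and locked, the plunger has been through both stops and is back up, and I handed the job in at about 15.5 s.

- **Jaw:** I closed it with the stay bar's knob until it stopped, pushing with at most about 8 N.
- **Lock:** I lowered the bar so its middle hole dropped over the peg. The knob top then measured 68 mm (69 expected when level), with the other two holes evenly spaced about the peg.
- **First stop:** Felt at a pad height of 123.2 mm, about 17 mm down, and held for about 1.1 s at around 6 N. One row there briefly read 11.5 N, inside the 10–12 N yield range. The plunger did not go past the stop; it stayed at 123.2 mm.
- **Second stop:** Reached at 117.1 mm, 6 mm further on, and held for about 0.8 s at 17–22 N.
- **After release:** The plunger looks fully up, its pad at the same image position as before. The lid and cartridge have not moved, and the robot is clear.

**Disagreements:** While I lowered the bar, the gripper's position gave a hinge 2–6 mm further out than a closed jaw. I put this down to the knob slipping in the pads, because the images showed the jaw unmoved. Pressing the bar down to level also reached 20 N for a moment. I could not see the dish touching the posts under the head, so that rests on where the jaw stopped and the peg fitting the hole.

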